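# Set the truffle boxes into their packing forms

### The arm

A 7-joint arm with a two-finger parallel gripper is mounted at the origin on the work surface. World frame = base frame: x ahead of the robot, y to its left, z up, the work surface at z = 0. Lengths are in m, angles in rad, forces in N, time in s.
With the tool pointing down it reaches from about 0.4 to 0.85 m from the base axis. Payload 10.4 kg.
Tool frame: the origin (TCP) lies on the centre line of the jaws, within the pads' length; the fingertips stand 11 mm ahead of it and the grasp point (between the pads) lies 8 mm behind it (manip.finger_overhang is the distance from the TCP to the fingertips, in m); z points along the fingers, y is the line along which they close (so a half turn about z gives the same grasp; the last joint's range is limited). The gripper opens to 85 mm and grips with 20 to 120 N. Pads are 22 mm wide; open, the fingers measure 114 mm over their backs; the gripper's body (76 mm by 85 mm) begins 54 mm behind the grasp point. The pads swing forward as they close: fully open they stand 13 mm farther back than shut.
Start: joints at [-1.137, 0.332, -0.065, 1.46, 0.022, 1.35, -0.088], TCP at [0.276, 0.561, 0.242] pointing down, gripper open.
Joint ranges: [-2.6, 2.6], [-0.5, 2.12], [-1.47, 1.34], [0.16, 2.42], [-1.27, 4.41], [0.06, 2.06], [-2.6, 2.6]. Speed limits (rad/s): [2.22, 2.22, 2.79, 2.79, 3.14, 3.14, 3.14].

### API

Orientations are given as a unit quaternion [x, y, z, w].
In Python, from workcell import manip, imaging, workorder gives the robot as it stands.
- The arm moves only by the tool jog_arm, never from a script. Its argument "deltas" is a list of rows, each an object with "gripper": the opening, from 0 (shut) to 1 (fully open); "offset": the shift along the tool's x, y, z in m, a list of three; "rotation": the turn, a rotation vector about the tool's x, y, z in degrees, a list of three. In form: [{"gripper": gripper, "offset": [tx, ty, tz], "rotation": [ax, ay, az]}, ...]. A call has 1 to 20 rows; each row shifts and turns the commanded pose from where the row before left it, along the tool's axes as they then stand; what a row does not reach is not made up. A row lasts 1/10 s, in which the tool goes at most 50 mm and 8.59 degrees, less where a joint would pass 70% of its speed; a pose out of reach is approached as far as the arm can. A call with a gripper value outside its range is refused whole. The fingers move at their own pace and stop on an object; "newtons" is the grip in N (left out, the last holds). Time passes only in rows, so rows that do not move let the fingers close. It gives the time, the measured TCP pose, the force, the opening and the grip force at its end, in the units of the state.
- manip.get_obs(): the state, without advancing time (a new reading comes with each control period).
- imaging.camera(name): name is "side" or "top" or "wrist"; returns the picture (420x560x3 uint8, blue, green, red); there is no depth.
- imaging.camera_model(name): a dict with "camera_matrix" (3x3 intrinsics, pixels), "world_to_cam" (4x4, takes a point from world to camera coordinates); the wrist camera has in their place "hand_eye" (4x4, takes a point from camera to tool coordinates, whose origin is the TCP and whose axes are the flange's). Camera axes: x right, y up, looking along -z (the intrinsics and any distortion apply to the point x, -y, -z); pixel columns grow to the right and rows downward; lengths in m; the calibration is good to about 2 mm. The wrist camera is an equidistant fisheye: a pixel r from the principal point sees the ray r / f radians off the axis. A picture is of the moment at which its call begins: read the wrist's pose just before it. camera_model takes no time and is no camera call.
- workorder.hand_in(): hands the job in; it is judged then, once.
The state is a dict: "clock": time; "joint_pos": joint angles; "joint_velocities": joint speeds; "tau": joint torques, N m; "position": TCP position; "ee_rot": TCP orientation; "ft_force": force on the tool from outside, world axes, zero at the start; "torque": the same for the moment, N m; "grip_width": opening from 0.0 (shut) to 1.0 (fully open); "grasp_force": force on a finger pad.
Only numpy, scipy, OpenCV 4.12 (cv2) and the standard library are available. Lean on these libraries where they do the work, as an engineer would, in place of code of your own. Each camera call takes 0.05 s, during which the arm holds its last target. There are 200 camera calls.

### The job

Put each of the four gift boxes upright into the cardboard packing form whose cut-out has the same shape and lining colour, so that it sits flat on the bottom of the cut-out (red round, blue square, purple hexagon, yellow oblong). Set the boxes down gently, do not drop them, and leave the ribbon spool and the jar standing where they are.

Things in the scene. Friction and masses are not known exactly. Their poses are not given: they have to be found in the camera images.
- round_box: Round red gift tin with a gold disc on its lid: diameter 56 mm, 50 mm tall. Loose, 110 to 230 g, stands upright on the table at any yaw. Origin: centre of the underside, z up. 
- square_box: Square blue gift box with a white ribbon cross: 52 x 52 mm, 50 mm tall, sides along its x and y axes. Loose, 110 to 230 g, stands upright on the table at any yaw. Origin: centre of the underside, z up. 
- hex_box: Hexagonal purple gift box with a gold hexagon on its lid: 54 mm across flats (62 mm across corners), 50 mm tall; one pair of flats faces its +y and -y axis, corners lie on its x axis. Loose, 110 to 230 g, stands upright on the table at any yaw. Origin: centre of the underside, z up. 
- oblong_box: Oblong yellow gift box with a white ribbon cross: 72 mm along its x axis, 40 mm along its y axis, 50 mm tall. Loose, 110 to 230 g, stands upright on the table at any yaw. Origin: centre of the underside, z up. 
- round_form: Brown cardboard packing form, a square board 104 x 104 mm, 16 mm high, fixed to the table at any yaw, with one central cut-out 12 mm deep (floor 4 mm above the table). Origin: centre of the underside, z up. The cut-out is round, 70 mm in diameter, its floor lined in red.
- square_form: Brown cardboard packing form, a square board 104 x 104 mm, 16 mm high, fixed to the table at any yaw, with one central cut-out 12 mm deep (floor 4 mm above the table). Origin: centre of the underside, z up. The cut-out is square, 66 x 66 mm, sides along its x and y axes, its floor lined in blue.
- hex_form: Brown cardboard packing form, a hexagonal board 104 mm across flats (120 mm across corners), 16 mm high, fixed to the table at any yaw, with one central cut-out 12 mm deep (floor 4 mm above the table). Origin: centre of the underside, z up. The cut-out is hexagonal, 68 mm across flats, one pair of flats facing its +y and -y axis, corners on its x axis, its floor lined in purple.
- oblong_form: Brown cardboard packing form, a square board 104 x 104 mm, 16 mm high, fixed to the table at any yaw, with one central cut-out 12 mm deep (floor 4 mm above the table). Origin: centre of the underside, z up. The cut-out is oblong, 86 mm along its x axis and 54 mm along its y axis, its floor lined in yellow.
- spool: Pink ribbon spool, a bystander: 52 mm in diameter, 42 mm tall, loose, standing on its flange. Origin: centre of the underside.
- jar: Small amber glass jar with a white cap, a bystander: 48 mm in diameter, 75 mm tall, loose, upright. Origin: centre of the underside.
Things that resemble listed ones, but are neither listed nor needed, are in the scene too. There is more than one size of the round_box; the one meant has the size given above.

How it is judged:
By the outcome, as a careful person would: the job done as asked, in the order asked, and still so for the second after the job is handed in, with the robot touching nothing.
It also fails if it takes over 106 s, if anything falls off the work surface, if the arm or the gripper's body presses on something with over 40 N, if the wrist force passes 120 N, or if a joint passes its speed limit or range.

## Working session

There is one attempt and no reset: what is moved stays moved. The work goes in short steps, Python scripts to look and compute and a tool call to move; the robot and the scene stay as the last step left them, time stands still between calls to the robot, and variables do not carry over. Pictures are saved under pics/ and viewed, at most 14 in all, crops included, and the job is handed in when it is done.

Besides the shell and the picture viewer there is one more tool, called after "Call:" in YAML: its name, and indented under it one key for each argument. jog_arm: Moves the arm, as the interface text tells. Its arguments: {"type":"object","properties":{"deltas":{"type":"array","items":{"type":"object","properties":{"gripper":{"type":"number"},"offset":{"type":"array","items":{"type":"number"}},"rotation":{"type":"array","items":{"type":"number"}}}}},"newtons":{"type":"number"}},"required":["deltas"]}

```bash
mkdir -p pics; ls
python3 - <<'E'
from workcell import manip, imaging
import cv2, numpy as np
np.set_printoptions(precision=4,suppress=True)
print(manip.get_obs())
for n in ("top","side","wrist"):
    m=imaging.camera_model(n); print(n,m)
for n in ("top","side"):
    im=imaging.camera(n); cv2.imwrite(f"pics/{n}0.png",im)
E
```

```text
pics
{'clock': 0.0, 'joint_pos': array([-1.1366,  0.3328, -0.0647,  1.4609,  0.0216,  1.3499, -0.0885]), 'joint_velocities': array([-0.0012, -0.0006, -0.0008,  0.    ,  0.0003,  0.0012,  0.    ]), 'tau': array([  0.0001, -62.5445,   0.0491, -39.1615,   0.0163,   0.0099,
        -0.    ]), 'position': array([0.2755, 0.5606, 0.2415]), 'ee_rot': array([ 0.2264,  0.974 , -0.0007, -0.0001]), 'ft_force': array([ 0.0019, -0.6788,  0.1786]), 'torque': array([-0.0204, -0.0326, -0.0471]), 'grasp_force': 0.0, 'grip_width': 0.9984807644799832}
top {'camera_matrix': array([[445.0118,   0.    , 279.4643],
       [  0.    , 445.0118, 215.0891],
       [  0.    ,   0.    ,   1.    ]]), 'world_to_cam': array([[ 0.0249, -0.9997, -0.0066, -0.0176],
       [ 0.9963,  0.0243,  0.083 , -0.5207],
       [-0.0828, -0.0086,  0.9965, -1.1877],
       [ 0.    ,  0.    ,  0.    ,  1.    ]])}
side {'camera_matrix': array([[465.4052,   0.    , 278.8061],
       [  0.    , 465.4052, 214.6786],
       [  0.    ,   0.    ,   1.    ]]), 'world_to_cam': array([[ 0.9974, -0.0713, -0.0046, -0.4951],
       [ 0.0436,  0.5555,  0.8304, -0.0374],
       [-0.0566, -0.8284,  0.5572, -1.1256],
       [ 0.    ,  0.    ,  0.    ,  1.    ]])}
wrist {'camera_matrix': array([[325.1923,   0.    , 278.8286],
       [  0.    , 325.1923, 204.3608],
       [  0.    ,   0.    ,   1.    ]]), 'hand_eye': array([[ 0.0008,  0.9636,  0.2675,  0.0669],
       [ 1.    , -0.0007, -0.0006, -0.0008],
       [-0.0004,  0.2675, -0.9636, -0.1322],
       [ 0.    ,  0.    ,  0.    ,  1.    ]])}
```

View pics/top0.png

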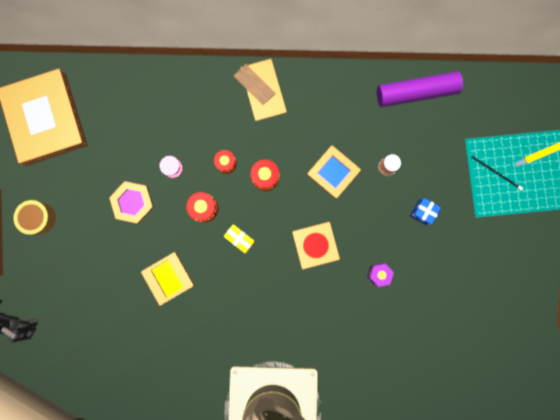

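View pics/side0.png

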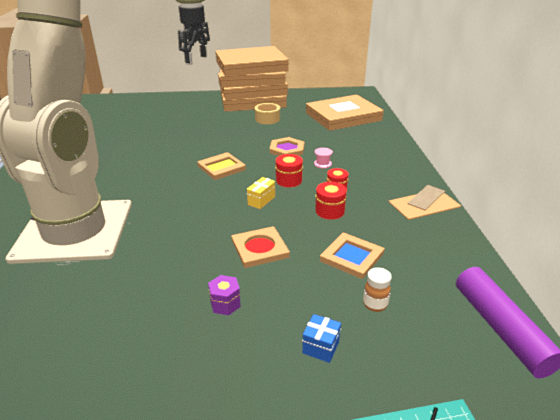

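Top view. Round-box candidates are red tins at (224,161), (265,174) and (201,207). The first is visibly smaller, about 22 px or 56 mm, so I choose it. Square box (427,211), not a decoy; hex box (381,275), not the purple roll at (420,89); oblong box (239,238). Forms: round (316,245), square (334,171), hex (131,202), oblong (167,279). Spool (171,167), jar (390,165). The yellow/brown ring at (31,217) and the card at (264,90) are decoys.

```bash
cat > h.py <<'E'
import cv2, numpy as np
from workcell import manip, imaging
def plane(n,px,z):
    m=imaging.camera_model(n);K=m["camera_matrix"];T=m["world_to_cam"];R=T[:3,:3];c=-R.T@T[:3,3]
    px=np.atleast_2d(px).astype(float)
    d=np.c_[(px[:,0]-K[0,2])/K[0,0],-(px[:,1]-K[1,2])/K[1,1],-np.ones(len(px))]@R
    return c[:2]+d[:,:2]*((z-c[2])/d[:,2])[:,None]
E
python3 - <<'E'
from h import *
np.set_printoptions(precision=4,suppress=True)
im=cv2.imread("pics/top0.png");S=4
big=cv2.resize(im,None,fx=S,fy=S,interpolation=cv2.INTER_CUBIC);hsv=cv2.cvtColor(big,cv2.COLOR_BGR2HSV)
sat=((hsv[...,1]>120)&(hsv[...,2]>75)|(hsv[...,2]>130)).astype(np.uint8)
def comp(mask,p):
    n,l,_,_=cv2.connectedComponentsWithStats(mask); 
    y,x=p[1]*S,p[0]*S; k=np.bincount(l[y-16:y+16,x-16:x+16].ravel(),minlength=n); k[0]=0
    c,_=cv2.findContours((l==k.argmax()).astype(np.uint8),cv2.RETR_EXTERNAL,cv2.CHAIN_APPROX_NONE)
    c=max(c,key=cv2.contourArea)[:,0,:]; return (c+.5)/S-.5
def desc(name,c,z):
    w=plane("top",c,z); w32=(w*1000).astype(np.float32)
    r=cv2.minAreaRect(w32); (cx,cy),R=cv2.minEnclosingCircle(w32); M=cv2.moments(w32.reshape(-1,1,2))
    a=cv2.approxPolyDP(w32.reshape(-1,1,2),6,True)[:,0]; e=np.roll(a,-1,0)-a
    print(name,"cent",np.round([M['m10']/M['m00'],M['m01']/M['m00']],1),"rect",np.round(r[0],1),np.round(r[1],1),round(r[2],1),"area",round(M['m00']),
     "edges",[(int(np.hypot(*v)),round(float(np.degrees(np.arctan2(v[1],v[0]))%180),1)) for v in e])
H=hsv[...,0]
for n,p in dict(round_s=(224,161),round2=(265,174),round3=(201,207),square=(427,211),hexb=(381,275),oblong=(239,238),spool=(171,167),jar=(390,165)).items():
    c=comp(sat,p); desc(n,c,0.025)
for n,p in dict(roundf=(316,245),squaref=(334,171),hexf=(131,202),oblongf=(167,279)).items():
    desc(n,comp(sat,p),0.016)
    h=int(H[p[1]*S,p[0]*S]); m=((np.abs((H.astype(int)-h+90)%180-90)<6)&(hsv[...,1]>120)).astype(np.uint8)
    desc("  lining",comp(m,p),0.004)
crop=big[4*140:4*265,4*185:4*300]; cv2.imwrite("pics/crop0.png",crop)
E
```

```text
round_s cent [665.6 149.1] rect [665.1 148.9] [69.3 60.8] 32.9 area 3288 edges [(22, 133.4), (27, 0.7), (26, 43.2), (26, 85.4), (23, 140.5), (25, 6.5), (23, 40.2), (25, 85.1)]
round2 cent [631.3  38.8] rect [630.7  39.3] [88.4 80.6] 1.4 area 5588 edges [(36, 136.1), (28, 1.7), (34, 39.1), (34, 86.8), (33, 142.5), (35, 3.7), (28, 45.1), (29, 87.3)]
round3 cent [538.5 207.5] rect [537.7 207.6] [90.3 81.3] 46.8 area 5723 edges [(35, 142.6), (34, 12.6), (27, 54.8), (42, 96.0), (32, 150.6), (28, 18.7), (31, 51.9), (32, 92.6)]
square cent [ 541.3 -399.4] rect [ 541.4 -400. ] [66.2 66.2] 61.7 area 3925 edges [(19, 121.5), (45, 153.5), (47, 60.4), (16, 93.8), (52, 150.7), (53, 60.0)]
hexb cent [ 367.6 -280.7] rect [ 367.3 -280.9] [59.8 66.5] 12.6 area 3052 edges [(43, 111.1), (24, 178.9), (33, 45.3), (32, 103.3), (36, 167.7), (29, 46.9)]
oblong cent [455.  103.9] rect [455.  103.8] [80.4 47.4] 52.7 area 3577 edges [(42, 146.4), (75, 55.8), (40, 146.0), (75, 53.9)]
spool cent [647.4 297. ] rect [647.2 297.2] [68.5 56.9] 47.2 area 3131 edges [(25, 138.5), (25, 9.0), (30, 55.7), (22, 96.6), (21
[... 702 characters left out ...]
nt [ 647.4 -151.6] rect [ 647.5 -151.5] [62.  60.5] 50.7 area 3626 edges [(58, 140.9), (59, 50.6), (58, 141.2), (58, 51.0)]
hexf cent [548.  404.9] rect [548.2 405.1] [123.4 109.2] 19.7 area 10238 edges [(60, 138.4), (64, 18.6), (59, 80.2), (58, 137.7), (64, 18.2), (59, 78.6)]
  lining cent [549.4 409.7] rect [549.5 409.8] [67.6 61. ] 80.1 area 3098 edges [(38, 147.9), (29, 22.6), (31, 80.1), (39, 146.6), (28, 20.2), (34, 81.0)]
oblongf cent [342.7 295.7] rect [342.7 295.7] [110.1 109.7] 31.9 area 11769 edges [(105, 122.1), (105, 31.7), (104, 121.7), (105, 30.8)]
  lining cent [342.2 296.8] rect [342.7 297.1] [93.1 56. ] 32.2 area 4964 edges [(50, 124.0), (89, 31.4), (54, 126.9), (86, 33.9)]
```

View pics/crop0.png

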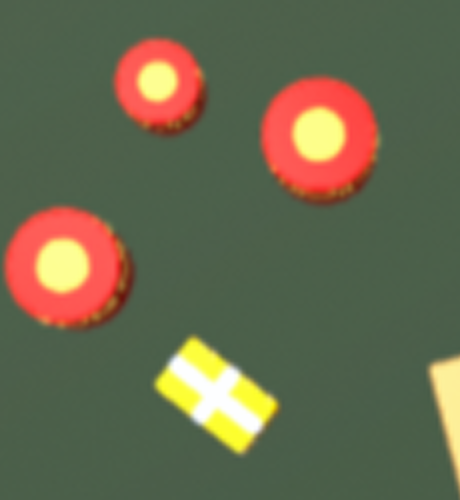

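The crop shows the small tin at (158,80), about 22 px (56 mm) in native pixels. The other two are about 29 px (75 mm) and are decoys. First I rotate to a closing angle of 20° and move over the small tin.

Call:
jog_arm:
  deltas:
    - {"gripper": 1, "offset": [0, 0, 0], "rotation": [0, 0, 7.3]}
    - {"gripper": 1, "offset": [0, 0, 0], "rotation": [0, 0, 7.3]}
    - {"gripper": 1, "offset": [0, 0, 0], "rotation": [0, 0, 7.3]}
    - {"gripper": 1, "offset": [0, 0, 0], "rotation": [0, 0, 7.3]}
    - {"gripper": 1, "offset": [0, 0, 0], "rotation": [0, 0, 7.3]}
    - {"gripper": 1, "offset": [0, 0, 0], "rotation": [0, 0, 7.3]}
    - {"gripper": 1, "offset": [-0.04, 0.0174, 0], "rotation": [0, 0, 0]}
    - {"gripper": 1, "offset": [-0.04, 0.0174, 0], "rotation": [0, 0, 0]}
    - {"gripper": 1, "offset": [-0.04, 0.0174, 0], "rotation": [0, 0, 0]}
    - {"gripper": 1, "offset": [-0.04, 0.0174, 0], "rotation": [0, 0, 0]}
    - {"gripper": 1, "offset": [-0.04, 0.0174, 0], "rotation": [0, 0, 0]}
    - {"gripper": 1, "offset": [-0.04, 0.0174, 0], "rotation": [0, 0, 0]}
    - {"gripper": 1, "offset": [-0.04, 0.0174, 0], "rotation": [0, 0, 0]}
    - {"gripper": 1, "offset": [-0.04, 0.0174, 0], "rotation": [0, 0, 0]}
    - {"gripper": 1, "offset": [-0.04, 0.0174, 0], "rotation": [0, 0, 0]}
    - {"gripper": 1, "offset": [-0.04, 0.0174, 0], "rotation": [0, 0, 0]}
    - {"gripper": 1, "offset": [-0.04, 0.0174, 0], "rotation": [0, 0, 0]}
    - {"gripper": 1, "offset": [-0.04, 0.0174, 0], "rotation": [0, 0, 0]}
    - {"gripper": 1, "offset": [-0.04, 0.0174, 0], "rotation": [0, 0, 0]}
    - {"gripper": 1, "offset": [0, 0, 0], "rotation": [0, 0, 0]}
  newtons: 40

```text
clock: 2.1
position: [0.669, 0.1423, 0.2412]
ee_rot: [0.577, 0.817, -0.002, 0.001]
ft_force: [0.2, -0.4, 1.2]
grip_width: 1.001
grasp_force: 0.0
```

```bash
cat >> h.py <<'E'
from scipy.spatial.transform import Rotation as Ro
def go(x,y,z,c):
    "turn (deg about tool z, done first), then offset in tool axes, to reach TCP x,y,z (mm) with closing angle c"
    o=manip.get_obs(); R=Ro.from_quat(o["ee_rot"]); m=R.as_matrix(); a=np.degrees(np.arctan2(m[1,1],m[0,1]))
    t=(a-c+90)%180-90; m2=(R*Ro.from_rotvec([0,0,np.radians(t)])).as_matrix()
    print("t",round(o["clock"],2),"pos",np.round(o["position"]*1000,1),"ang",round(a,1),"tilt",np.round(m[:2,2],4),"grip",round(o["grip_width"],3),"F",np.round(o["ft_force"],1),"j7",round(o["joint_pos"][6],2))
    print("turn",round(t,1),"offset mm",np.round(m2.T@(np.array([x,y,z])-o["position"]*1000),1))
def wpix(px,z):
    "wrist pixels -> world xy on plane z (m)"
    o=manip.get_obs(); M=imaging.camera_model("wrist"); K=M["camera_matrix"];H=M["hand_eye"]
    d=(np.atleast_2d(px)-K[:2,2])/K[0,0]; r=np.linalg.norm(d,axis=1,keepdims=True)+1e-9; s=d/r*np.sin(r)
    v=np.c_[s[:,0],-s[:,1],-np.cos(r)]; R=Ro.from_quat(o["ee_rot"]).as_matrix()
    v=v@H[:3,:3].T@R.T; c=o["position"]+R@H[:3,3]
    return c[:2]+v[:,:2]*((z-c[2])/v[:,2])[:,None]
E
python3 - <<'E'
from h import *
go(665.5,149,30,20)
im=imaging.camera("wrist"); cv2.imwrite("pics/w1.png",im)
hsv=cv2.cvtColor(im,cv2.COLOR_BGR2HSV)
for nm,m,z in (("gold",cv2.inRange(hsv,(18,80,120),(35,255,255)),.05),("red",cv2.inRange(hsv,(0,150,90),(8,255,255))|cv2.inRange(hsv,(172,150,90),(180,255,255)),.05)):
    n,l,s,c=cv2.connectedComponentsWithStats(m)
    for i in range(1,n):
        if s[i,4]>80: print(nm,s[i],np.round(c[i]),np.round(wpix(c[i],z)*1000,1))
E
```

```text
t 2.1 pos [669.  142.3 241.2] ang 19.5 tilt [ 0.0001 -0.0044] grip 1.001 F [ 0.2 -0.4  1.2] j7 0.16
turn -0.5 offset mm [  8.3  -0.7 211.2]
gold [  47    0   70   39 1471] [76. 13.] [[380.5 258.8]]
gold [156  70  32  33 821] [171.  86.] [[530.5 204.4]]
gold [196  76  19  42  90] [207.  99.] [[572.  201.8]]
gold [  73  123   63   66 1834] [105. 152.] [[474.9 115.2]]
gold [ 63 147  21  26 272] [ 73. 159.] [[432.9  94. ]]
gold [266 166  24  24 455] [277. 178.] [[664.2 149.7]]
gold [184 226  65  44 183] [222. 238.] [[630.3  67.9]]
gold [  46  252   64   53 1368] [ 77. 273.] [[459.7 -52.9]]
gold [196 253  30  27 638] [210. 266.] [[627.2  30. ]]
gold [ 341  261   40   58 1554] [359. 292.] [[800.1  55.4]]
gold [428 276  26  21 236] [443. 286.] [[905.6  92.7]]
gold [183 323  39  25 444] [203. 335.] [[643.2 -69.7]]
red [ 137   49   75   75 3515] [175.  86.] [[534.2 204.7]]
red [193  63  28  59 321] [213.  95.] [[575.7 207.1]]
red [ 250  150   55   55 1860] [277. 177.] [[663.8 150.4]]
red [193 215  58  40 645] [228. 227.] [[632.5  82.1]]
red [ 179  228   67   68 2771] [214. 261.] [[629.5  37.8]]
red [ 64 266  35  38 847] [ 81. 283.] [[466.1 -66.3]]
```

View pics/w1.png

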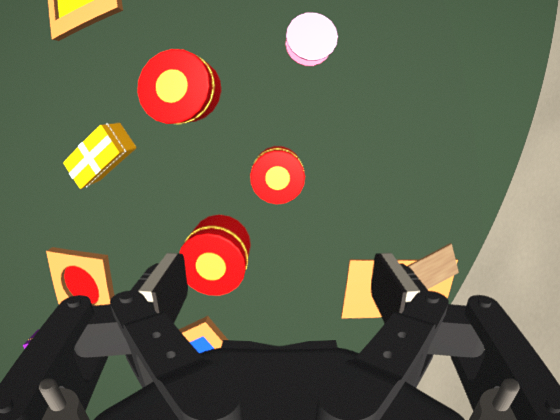

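The wrist view shows the small tin at (277,178), on the far side of the jaws, with the gold disc at world (664,150) mm. That matches the top view. Now I descend, grasp and lift.

Call:
jog_arm:
  deltas:
    - {"gripper": 1, "offset": [0.008, -0.001, 0.035], "rotation": [0, 0, 0]}
    - {"gripper": 1, "offset": [0, 0, 0.035], "rotation": [0, 0, 0]}
    - {"gripper": 1, "offset": [0, 0, 0.035], "rotation": [0, 0, 0]}
    - {"gripper": 1, "offset": [0, 0, 0.035], "rotation": [0, 0, 0]}
    - {"gripper": 1, "offset": [0, 0, 0.03], "rotation": [0, 0, 0]}
    - {"gripper": 1, "offset": [0, 0, 0.02], "rotation": [0, 0, 0]}
    - {"gripper": 1, "offset": [0, 0, 0.015], "rotation": [0, 0, 0]}
    - {"gripper": 1, "offset": [0, 0, 0.006], "rotation": [0, 0, 0]}
    - {"gripper": 1, "offset": [0, 0, 0], "rotation": [0, 0, 0]}
    - {"gripper": 0, "offset": [0, 0, 0], "rotation": [0, 0, 0]}
    - {"gripper": 0, "offset": [0, 0, 0], "rotation": [0, 0, 0]}
    - {"gripper": 0, "offset": [0, 0, 0], "rotation": [0, 0, 0]}
    - {"gripper": 0, "offset": [0, 0, 0], "rotation": [0, 0, 0]}
    - {"gripper": 0, "offset": [0, 0, 0], "rotation": [0, 0, 0]}
    - {"gripper": 0, "offset": [0, 0, 0], "rotation": [0, 0, 0]}
    - {"gripper": 0, "offset": [0, 0, 0], "rotation": [0, 0, 0]}
    - {"gripper": 0, "offset": [0, 0, 0], "rotation": [0, 0, 0]}
  newtons: 40

```text
clock: 3.85
position: [0.6634, 0.1573, 0.0328]
ee_rot: [0.573, 0.819, 0.001, 0.001]
ft_force: [-2.4, 1.1, 6.0]
grip_width: 0.636
grasp_force: 41.8
```

```bash
python3 -c "
from h import *
go(442.5,-104.7,160,20)"
```

```text
t 3.85 pos [663.4 157.3  32.8] ang 20.0 tilt [0.0019 0.0009] grip 0.636 F [-2.4  1.1  6. ] j7 0.18
turn 0.0 offset mm [-170.7 -296.9 -127.8]
```

The arm had not settled when I read it, so the grasp sits 7 mm off centre. I'll reopen, shift and regrasp.

Call:
jog_arm:
  deltas:
    - {"gripper": 1, "offset": [0, 0, 0], "rotation": [0, 0, 0]}
    - {"gripper": 1, "offset": [0, 0, 0], "rotation": [0, 0, 0]}
    - {"gripper": 1, "offset": [0, 0, 0], "rotation": [0, 0, 0]}
    - {"gripper": 1, "offset": [-0.007, 0, 0.002], "rotation": [0, 0, 0]}
    - {"gripper": 1, "offset": [0, 0, 0], "rotation": [0, 0, 0]}
    - {"gripper": 1, "offset": [0, 0, 0], "rotation": [0, 0, 0]}
    - {"gripper": 1, "offset": [0, 0, 0], "rotation": [0, 0, 0]}
    - {"gripper": 0, "offset": [0, 0, 0], "rotation": [0, 0, 0]}
    - {"gripper": 0, "offset": [0, 0, 0], "rotation": [0, 0, 0]}
    - {"gripper": 0, "offset": [0, 0, 0], "rotation": [0, 0, 0]}
    - {"gripper": 0, "offset": [0, 0, 0], "rotation": [0, 0, 0]}
    - {"gripper": 0, "offset": [0, 0, 0], "rotation": [0, 0, 0]}
    - {"gripper": 0, "offset": [0, 0, 0], "rotation": [0, 0, 0]}
    - {"gripper": 0, "offset": [0, 0, 0], "rotation": [0, 0, 0]}
    - {"gripper": 0, "offset": [0, 0, 0], "rotation": [0, 0, 0]}
  newtons: 40

```text
clock: 5.35
position: [0.6652, 0.1506, 0.0296]
ee_rot: [0.573, 0.819, 0.0, 0.0]
ft_force: [-0.8, 0.4, 5.1]
grip_width: 0.641
grasp_force: 43.1
```

```bash
python3 -c "
from h import *
go(442.5,-104.7,160,20)"
```

```text
t 5.35 pos [665.2 150.6  29.6] ang 20.0 tilt [0.0004 0.0003] grip 0.641 F [-0.8  0.4  5.1] j7 0.19
turn 0.0 offset mm [-163.7 -296.5 -130.6]
```

Call:
jog_arm:
  deltas:
    - {"gripper": 0, "offset": [0, 0, -0.02], "rotation": [0, 0, 0]}
    - {"gripper": 0, "offset": [0, 0, -0.035], "rotation": [0, 0, 0]}
    - {"gripper": 0, "offset": [0, 0, -0.035], "rotation": [0, 0, 0]}
    - {"gripper": 0, "offset": [0, 0, -0.04], "rotation": [0, 0, 0]}
    - {"gripper": 0, "offset": [-0.0164, -0.0297, 0], "rotation": [0, 0, 0]}
    - {"gripper": 0, "offset": [-0.0164, -0.0297, 0], "rotation": [0, 0, 0]}
    - {"gripper": 0, "offset": [-0.0164, -0.0297, 0], "rotation": [0, 0, 0]}
    - {"gripper": 0, "offset": [-0.0164, -0.0297, 0], "rotation": [0, 0, 0]}
    - {"gripper": 0, "offset": [-0.0164, -0.0297, 0], "rotation": [0, 0, 0]}
    - {"gripper": 0, "offset": [-0.0164, -0.0297, 0], "rotation": [0, 0, 0]}
    - {"gripper": 0, "offset": [-0.0164, -0.0297, 0], "rotation": [0, 0, 0]}
    - {"gripper": 0, "offset": [-0.0164, -0.0297, 0], "rotation": [0, 0, 0]}
    - {"gripper": 0, "offset": [-0.0164, -0.0297, 0], "rotation": [0, 0, 0]}
    - {"gripper": 0, "offset": [-0.0164, -0.0297, 0], "rotation": [0, 0, 0]}
    - {"gripper": 0, "offset": [0, 0, 0], "rotation": [0, 0, 0]}
    - {"gripper": 0, "offset": [0, 0, 0], "rotation": [0, 0, 0]}
    - {"gripper": 0, "offset": [0, 0, 0], "rotation": [0, 0, 0]}
    - {"gripper": 0, "offset": [0, 0, 0], "rotation": [0, 0, 0]}

```text
clock: 7.15
position: [0.4425, -0.1045, 0.1591]
ee_rot: [0.573, 0.82, -0.0, -0.0]
ft_force: [0.1, 0.6, -2.3]
grip_width: 0.642
grasp_force: 43.2
```

Run:
```python
from h import *
go(442.5,-104.7,34,20)
im=imaging.camera("wrist"); cv2.imwrite("pics/w2.png",im)
```

```text
t 7.15 pos [ 442.5 -104.5  159.1] ang 20.1 tilt [-0.0005 -0.0001] grip 0.642 F [ 0.1  0.6 -2.3] j7 0.49
turn 0.1 offset mm [ -0.2   0.  125.1]
```

View pics/w2.png

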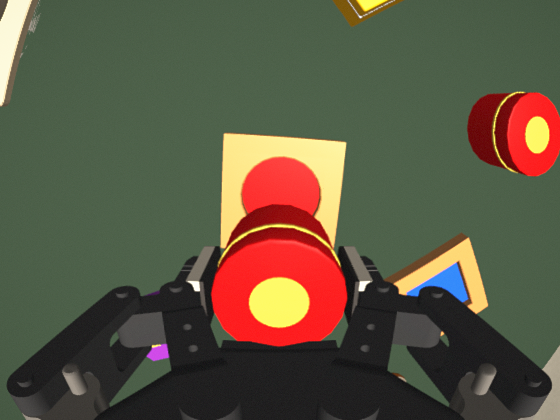

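The tin is held upright and centred, with the red cut-out at (282,195) in line ahead of it. Next I lower it.

Call:
jog_arm:
  deltas:
    - {"gripper": 0, "offset": [0, 0, 0.03], "rotation": [0, 0, 0]}
    - {"gripper": 0, "offset": [0, 0, 0.035], "rotation": [0, 0, 0]}
    - {"gripper": 0, "offset": [0, 0, 0.03], "rotation": [0, 0, 0]}
    - {"gripper": 0, "offset": [0, 0, 0.015], "rotation": [0, 0, 0]}
    - {"gripper": 0, "offset": [0, 0, 0.007], "rotation": [0, 0, 0]}
    - {"gripper": 0, "offset": [0, 0, 0.004], "rotation": [0, 0, 0]}
    - {"gripper": 0, "offset": [0, 0, 0.002], "rotation": [0, 0, 0]}
    - {"gripper": 0, "offset": [0, 0, 0.001], "rotation": [0, 0, 0]}
    - {"gripper": 0, "offset": [0, 0, 0.001], "rotation": [0, 0, 0]}
    - {"gripper": 0, "offset": [0, 0, 0], "rotation": [0, 0, 0]}
    - {"gripper": 0, "offset": [0, 0, 0], "rotation": [0, 0, 0]}
    - {"gripper": 0, "offset": [0, 0, 0], "rotation": [0, 0, 0]}

```text
clock: 8.4
position: [0.4422, -0.1053, 0.0345]
ee_rot: [0.573, 0.819, 0.0, 0.0]
ft_force: [0.2, 0.4, -2.3]
grip_width: 0.642
grasp_force: 43.3
```

Call:
jog_arm:
  deltas:
    - {"gripper": 0, "offset": [0, 0, 0.001], "rotation": [0, 0, 0]}
    - {"gripper": 0, "offset": [0, 0, 0.0005], "rotation": [0, 0, 0]}
    - {"gripper": 0, "offset": [0, 0, 0], "rotation": [0, 0, 0]}
    - {"gripper": 0, "offset": [0, 0, 0], "rotation": [0, 0, 0]}

```text
clock: 8.8
position: [0.4423, -0.1053, 0.0335]
ee_rot: [0.573, 0.819, 0.0, -0.0]
ft_force: [-3.8, 1.1, 10.9]
grip_width: 0.64
grasp_force: 44.8
```

Seated, with 11 N of contact. Release, rise and turn toward the square box.

Call:
jog_arm:
  deltas:
    - {"gripper": 1, "offset": [0, 0, 0], "rotation": [0, 0, 0]}
    - {"gripper": 1, "offset": [0, 0, 0], "rotation": [0, 0, 0]}
    - {"gripper": 1, "offset": [0, 0, 0], "rotation": [0, 0, 0]}
    - {"gripper": 1, "offset": [0, 0, 0], "rotation": [0, 0, 0]}
    - {"gripper": 1, "offset": [0, 0, -0.015], "rotation": [0, 0, 0]}
    - {"gripper": 1, "offset": [0, 0, -0.03], "rotation": [0, 0, 0]}
    - {"gripper": 1, "offset": [0, 0, -0.04], "rotation": [0, 0, 0]}
    - {"gripper": 1, "offset": [0, 0, -0.045], "rotation": [0, 0, 0]}
    - {"gripper": 1, "offset": [0, 0, 0], "rotation": [0, 0, 8.25]}
    - {"gripper": 1, "offset": [0, 0, 0], "rotation": [0, 0, 8.25]}
    - {"gripper": 1, "offset": [0, 0, 0], "rotation": [0, 0, 8.25]}
    - {"gripper": 1, "offset": [0, 0, 0], "rotation": [0, 0, 8.25]}
    - {"gripper": 1, "offset": [0, 0, 0], "rotation": [0, 0, 8.25]}
    - {"gripper": 1, "offset": [0, 0, 0], "rotation": [0, 0, 8.25]}
    - {"gripper": 1, "offset": [0, 0, 0], "rotation": [0, 0, 0]}
    - {"gripper": 1, "offset": [0, 0, 0], "rotation": [0, 0, 0]}
    - {"gripper": 1, "offset": [0, 0, 0], "rotation": [0, 0, 0]}

```text
clock: 10.5
position: [0.4421, -0.1054, 0.1628]
ee_rot: [0.863, 0.505, 0.0, -0.0]
ft_force: [-0.2, 0.1, 0.7]
grip_width: 0.997
grasp_force: 0.0
```

Run:
```python
from h import *
go(541.3,-399.7,160,-29.5)
im=imaging.camera("wrist"); cv2.imwrite("pics/w3.png",im)
```

```text
t 10.5 pos [ 442.1 -105.4  162.8] ang -29.3 tilt [0.0001 0.0001] grip 0.997 F [-0.2  0.1  0.7] j7 -0.37
turn 0.2 offset mm [-207.3  231.3    2.8]
```

View pics/w3.png

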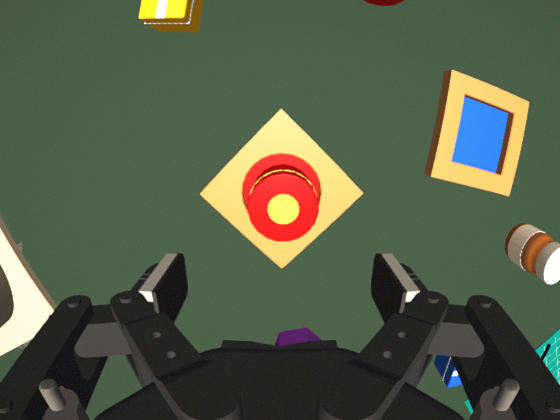

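The tin sits in the red form at (283,205), centred on its board. Moving over the square box.

Call:
jog_arm:
  deltas:
    - {"gripper": 1, "offset": [-0.0296, 0.033, 0], "rotation": [0, 0, 0]}
    - {"gripper": 1, "offset": [-0.0296, 0.033, 0], "rotation": [0, 0, 0]}
    - {"gripper": 1, "offset": [-0.0296, 0.033, 0], "rotation": [0, 0, 0]}
    - {"gripper": 1, "offset": [-0.0296, 0.033, 0], "rotation": [0, 0, 0]}
    - {"gripper": 1, "offset": [-0.0296, 0.033, 0], "rotation": [0, 0, 0]}
    - {"gripper": 1, "offset": [-0.0296, 0.033, 0], "rotation": [0, 0, 0]}
    - {"gripper": 1, "offset": [-0.0296, 0.033, 0], "rotation": [0, 0, 0]}
    - {"gripper": 1, "offset": [0, 0, 0], "rotation": [0, 0, 0]}
    - {"gripper": 1, "offset": [0, 0, 0], "rotation": [0, 0, 0]}
    - {"gripper": 1, "offset": [0, 0, 0], "rotation": [0, 0, 0]}
    - {"gripper": 1, "offset": [0, 0, 0], "rotation": [0, 0, 0]}

```text
clock: 11.65
position: [0.5418, -0.3979, 0.1631]
ee_rot: [0.863, 0.505, 0.001, -0.0]
ft_force: [-0.1, 0.4, -0.2]
grip_width: 1.0
grasp_force: 0.0
```

```bash
cat >> h.py <<'E'
def top_face(pic,lo,hi,z,k=15):
    "largest lid blob nearest the TCP pixel, by HSV range on the lit lid; prints centre and edge angles on plane z"
    im=imaging.camera("wrist"); cv2.imwrite(pic,im); m=cv2.inRange(cv2.cvtColor(im,cv2.COLOR_BGR2HSV),lo,hi)
    m[:, :120]=0; m[300:]=0; m=cv2.morphologyEx(m,cv2.MORPH_CLOSE,np.ones((k,k)))
    c,_=cv2.findContours(m,cv2.RETR_EXTERNAL,cv2.CHAIN_APPROX_NONE); c=max(c,key=cv2.contourArea)[:,0]
    w=(wpix(c,z)*1000).astype(np.float32); h=cv2.convexHull(w); r=cv2.minAreaRect(h); a=cv2.approxPolyDP(h,4,True)[:,0]; e=np.roll(a,-1,0)-a
    print("pix",c.mean(0).round(),"rect",np.round(r[0],1),np.round(r[1],1),round(r[2],1),[(int(np.hypot(*v)),round(float(np.degrees(np.arctan2(v[1],v[0]))%180),1)) for v in e])
E
python3 - <<'E'
from h import *
go(541.3,-399.7,30,-29.5)
top_face("pics/w4.png",(95,120,165),(130,255,255),.05)
E
```

```text
t 11.65 pos [ 541.8 -397.9  163.1] ang -29.4 tilt [0.0009 0.0008] grip 1.0 F [-0.1  0.4 -0.2] j7 0.27
turn 0.1 offset mm [ -1.9   0.4 133.1]
pix [279. 200.] rect [ 543.8 -396.4] [57.2 52.2] 61.7 [(54, 57.7), (49, 150.7), (55, 63.7), (43, 151.7)]
```

View pics/w4.png

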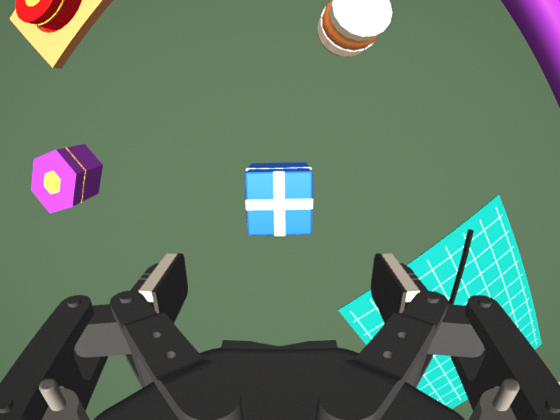

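The blue box is at (279,202), ribbon cross at (279,204), aligned with the jaws and under the TCP. Descend and grasp.

Call:
jog_arm:
  deltas:
    - {"gripper": 1, "offset": [-0.001, 0, 0.035], "rotation": [0, 0, 0]}
    - {"gripper": 1, "offset": [0, 0, 0.035], "rotation": [0, 0, 0]}
    - {"gripper": 1, "offset": [0, 0, 0.03], "rotation": [0, 0, 0]}
    - {"gripper": 1, "offset": [0, 0, 0.02], "rotation": [0, 0, 0]}
    - {"gripper": 1, "offset": [0, 0, 0.01], "rotation": [0, 0, 0]}
    - {"gripper": 1, "offset": [0, 0, 0.003], "rotation": [0, 0, 0]}
    - {"gripper": 1, "offset": [0, 0, 0], "rotation": [0, 0, 0]}
    - {"gripper": 1, "offset": [0, 0, 0], "rotation": [0, 0, 0]}
    - {"gripper": 0, "offset": [0, 0, 0], "rotation": [0, 0, 0]}
    - {"gripper": 0, "offset": [0, 0, 0], "rotation": [0, 0, 0]}
    - {"gripper": 0, "offset": [0, 0, 0], "rotation": [0, 0, 0]}
    - {"gripper": 0, "offset": [0, 0, 0], "rotation": [0, 0, 0]}
    - {"gripper": 0, "offset": [0, 0, 0], "rotation": [0, 0, 0]}
    - {"gripper": 0, "offset": [0, 0, 0], "rotation": [0, 0, 0]}
    - {"gripper": 0, "offset": [0, 0, 0], "rotation": [0, 0, 0]}
    - {"gripper": 0, "offset": [0, 0, 0], "rotation": [0, 0, 0]}

```text
clock: 13.3
position: [0.5412, -0.4005, 0.0305]
ee_rot: [0.864, 0.504, 0.0, 0.0]
ft_force: [0.1, 1.4, 6.1]
grip_width: 0.6
grasp_force: 42.7
```

```bash
python3 -c "
from h import *
go(646.3,-151,160,-39)"
```

```text
t 13.3 pos [ 541.2 -400.5   30.5] ang -29.5 tilt [ 0.001  -0.0003] grip 0.6 F [0.1 1.4 6.1] j7 0.32
turn 9.5 offset mm [ 260.1  -75.2 -129.5]
```

Call:
jog_arm:
  deltas:
    - {"gripper": 0, "offset": [0, 0, -0.02], "rotation": [0, 0, 0]}
    - {"gripper": 0, "offset": [0, 0, -0.035], "rotation": [0, 0, 0]}
    - {"gripper": 0, "offset": [0, 0, -0.035], "rotation": [0, 0, 0]}
    - {"gripper": 0, "offset": [0, 0, -0.04], "rotation": [0, 0, 0]}
    - {"gripper": 0, "offset": [0, 0, 0], "rotation": [0, 0, 4.75]}
    - {"gripper": 0, "offset": [0, 0, 0], "rotation": [0, 0, 4.75]}
    - {"gripper": 0, "offset": [0.0325, -0.0094, 0], "rotation": [0, 0, 0]}
    - {"gripper": 0, "offset": [0.0325, -0.0094, 0], "rotation": [0, 0, 0]}
    - {"gripper": 0, "offset": [0.0325, -0.0094, 0], "rotation": [0, 0, 0]}
    - {"gripper": 0, "offset": [0.0325, -0.0094, 0], "rotation": [0, 0, 0]}
    - {"gripper": 0, "offset": [0.0325, -0.0094, 0], "rotation": [0, 0, 0]}
    - {"gripper": 0, "offset": [0.0325, -0.0094, 0], "rotation": [0, 0, 0]}
    - {"gripper": 0, "offset": [0.0325, -0.0094, 0], "rotation": [0, 0, 0]}
    - {"gripper": 0, "offset": [0.0325, -0.0094, 0], "rotation": [0, 0, 0]}
    - {"gripper": 0, "offset": [0, 0, 0], "rotation": [0, 0, 0]}
    - {"gripper": 0, "offset": [0, 0, 0], "rotation": [0, 0, 0]}
    - {"gripper": 0, "offset": [0, 0, 0], "rotation": [0, 0, 0]}
    - {"gripper": 0, "offset": [0, 0, 0], "rotation": [0, 0, 0]}

```text
clock: 15.1
position: [0.6453, -0.1524, 0.1598]
ee_rot: [0.903, 0.43, -0.0, 0.0]
ft_force: [-0.2, -0.8, -1.2]
grip_width: 0.603
grasp_force: 42.3
```

```bash
python3 -c "
from h import *
go(646.3,-151,34.5,-39)
cv2.imwrite('pics/w5.png',imaging.camera('wrist'))"
```

```text
t 15.1 pos [ 645.3 -152.4  159.8] ang -39.1 tilt [-0.0002 -0.0004] grip 0.603 F [-0.2 -0.8 -1.2] j7 -0.31
turn -0.1 offset mm [ 1.800e+00 -1.000e-01  1.253e+02]
```

View pics/w5.png

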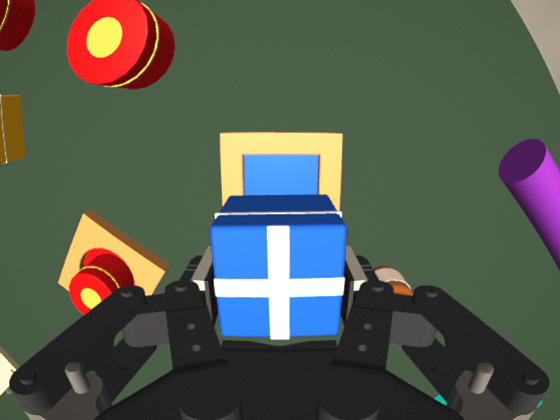

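The blue box is held square to the form. The cut-out at (281,175) is parallel and centred laterally. Lowering.

Call:
jog_arm:
  deltas:
    - {"gripper": 0, "offset": [0, 0, 0.03], "rotation": [0, 0, 0]}
    - {"gripper": 0, "offset": [0, 0, 0.035], "rotation": [0, 0, 0]}
    - {"gripper": 0, "offset": [0, 0, 0.03], "rotation": [0, 0, 0]}
    - {"gripper": 0, "offset": [0, 0, 0.015], "rotation": [0, 0, 0]}
    - {"gripper": 0, "offset": [0, 0, 0.007], "rotation": [0, 0, 0]}
    - {"gripper": 0, "offset": [0, 0, 0.004], "rotation": [0, 0, 0]}
    - {"gripper": 0, "offset": [0, 0, 0.002], "rotation": [0, 0, 0]}
    - {"gripper": 0, "offset": [0, 0, 0.001], "rotation": [0, 0, 0]}
    - {"gripper": 0, "offset": [0, 0, 0.001], "rotation": [0, 0, 0]}
    - {"gripper": 0, "offset": [0, 0, 0], "rotation": [0, 0, 0]}
    - {"gripper": 0, "offset": [0, 0, 0], "rotation": [0, 0, 0]}
    - {"gripper": 0, "offset": [0, 0, 0], "rotation": [0, 0, 0]}

```text
clock: 16.35
position: [0.6459, -0.1508, 0.035]
ee_rot: [0.902, 0.431, 0.0, 0.0]
ft_force: [0.4, -0.1, -0.7]
grip_width: 0.603
grasp_force: 42.3
```

Call:
jog_arm:
  deltas:
    - {"gripper": 0, "offset": [0, 0, 0.0007], "rotation": [0, 0, 0]}
    - {"gripper": 0, "offset": [0, 0, 0.0005], "rotation": [0, 0, 0]}
    - {"gripper": 0, "offset": [0, 0, 0], "rotation": [0, 0, 0]}
    - {"gripper": 0, "offset": [0, 0, 0], "rotation": [0, 0, 0]}

```text
clock: 16.75
position: [0.646, -0.1508, 0.0345]
ee_rot: [0.902, 0.431, 0.0, -0.0]
ft_force: [-4.0, 0.9, 6.9]
grip_width: 0.607
grasp_force: 43.3
```

Contact made. Release, rise and go over the hex box.

Call:
jog_arm:
  deltas:
    - {"gripper": 1, "offset": [0, 0, 0], "rotation": [0, 0, 0]}
    - {"gripper": 1, "offset": [0, 0, 0], "rotation": [0, 0, 0]}
    - {"gripper": 1, "offset": [0, 0, 0], "rotation": [0, 0, 0]}
    - {"gripper": 1, "offset": [0, 0, 0], "rotation": [0, 0, 0]}
    - {"gripper": 1, "offset": [0, 0, -0.015], "rotation": [0, 0, 0]}
    - {"gripper": 1, "offset": [0, 0, -0.03], "rotation": [0, 0, 0]}
    - {"gripper": 1, "offset": [0, 0, -0.04], "rotation": [0, 0, 0]}
    - {"gripper": 1, "offset": [0, 0, -0.04], "rotation": [0, 0, 0]}
    - {"gripper": 1, "offset": [0, 0, 0], "rotation": [0, 0, 5]}
    - {"gripper": 1, "offset": [-0.0287, -0.011, 0], "rotation": [0, 0, 0]}
    - {"gripper": 1, "offset": [-0.0287, -0.011, 0], "rotation": [0, 0, 0]}
    - {"gripper": 1, "offset": [-0.0287, -0.011, 0], "rotation": [0, 0, 0]}
    - {"gripper": 1, "offset": [-0.0287, -0.011, 0], "rotation": [0, 0, 0]}
    - {"gripper": 1, "offset": [-0.0287, -0.011, 0], "rotation": [0, 0, 0]}
    - {"gripper": 1, "offset": [-0.0287, -0.011, 0], "rotation": [0, 0, 0]}
    - {"gripper": 1, "offset": [-0.0287, -0.011, 0], "rotation": [0, 0, 0]}
    - {"gripper": 1, "offset": [-0.0287, -0.011, 0], "rotation": [0, 0, 0]}
    - {"gripper": 1, "offset": [-0.0287, -0.011, 0], "rotation": [0, 0, 0]}
    - {"gripper": 1, "offset": [-0.0287, -0.011, 0], "rotation": [0, 0, 0]}

```text
clock: 18.65
position: [0.3663, -0.2818, 0.1594]
ee_rot: [0.921, 0.391, 0.001, 0.0]
ft_force: [-0.2, 0.2, 0.2]
grip_width: 0.996
grasp_force: 0.0
```

Call:
jog_arm:
  deltas:
    - {"gripper": 1, "offset": [0, 0, 0], "rotation": [0, 0, 0]}
    - {"gripper": 1, "offset": [0, 0, 0], "rotation": [0, 0, 0]}
    - {"gripper": 1, "offset": [0, 0, 0], "rotation": [0, 0, 0]}
    - {"gripper": 1, "offset": [0, 0, 0], "rotation": [0, 0, 0]}

```text
clock: 19.05
position: [0.3682, -0.2806, 0.1588]
ee_rot: [0.92, 0.392, -0.0, 0.0]
ft_force: [-0.1, 0.4, 0.3]
grip_width: 0.998
grasp_force: 0.0
```

Run:
```python
from h import *
go(367.5,-280.8,30,-44)
top_face("pics/w6.png",(135,100,165),(160,255,255),.05)
```

```text
t 19.05 pos [ 368.2 -280.6  158.8] ang -43.9 tilt [ 0.0001 -0.0003] grip 0.998 F [-0.1  0.4  0.3] j7 -0.19
turn 0.1 offset mm [ -0.6  -0.4 128.8]
pix [278. 199.] rect [ 370.7 -278. ] [62.2 54.5] 43.1 [(32, 162.7), (31, 43.1), (30, 103.2), (30, 162.1), (32, 42.1), (30, 102.4)]
```

View pics/w6.png

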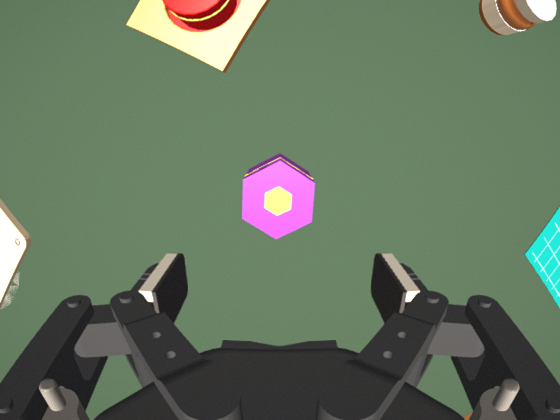

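The hex box is at (278,200), 54.5 mm across flats. Its flats sit 3° off the jaws, so I turn 3.3°, shift 2 mm and grasp.

Call:
jog_arm:
  deltas:
    - {"gripper": 1, "offset": [0.002, 0, 0.03], "rotation": [0, 0, 3.3]}
    - {"gripper": 1, "offset": [0, 0, 0.035], "rotation": [0, 0, 0]}
    - {"gripper": 1, "offset": [0, 0, 0.03], "rotation": [0, 0, 0]}
    - {"gripper": 1, "offset": [0, 0, 0.02], "rotation": [0, 0, 0]}
    - {"gripper": 1, "offset": [0, 0, 0.01], "rotation": [0, 0, 0]}
    - {"gripper": 1, "offset": [0, 0, 0.003], "rotation": [0, 0, 0]}
    - {"gripper": 1, "offset": [0, 0, 0], "rotation": [0, 0, 0]}
    - {"gripper": 1, "offset": [0, 0, 0], "rotation": [0, 0, 0]}
    - {"gripper": 0, "offset": [0, 0, 0], "rotation": [0, 0, 0]}
    - {"gripper": 0, "offset": [0, 0, 0], "rotation": [0, 0, 0]}
    - {"gripper": 0, "offset": [0, 0, 0], "rotation": [0, 0, 0]}
    - {"gripper": 0, "offset": [0, 0, 0], "rotation": [0, 0, 0]}
    - {"gripper": 0, "offset": [0, 0, 0], "rotation": [0, 0, 0]}
    - {"gripper": 0, "offset": [0, 0, 0], "rotation": [0, 0, 0]}
    - {"gripper": 0, "offset": [0, 0, 0], "rotation": [0, 0, 0]}
    - {"gripper": 0, "offset": [0, 0, 0], "rotation": [0, 0, 0]}

```text
clock: 20.7
position: [0.3693, -0.2797, 0.0312]
ee_rot: [0.931, 0.364, 0.001, 0.0]
ft_force: [0.1, 1.4, 5.5]
grip_width: 0.626
grasp_force: 42.0
```

```bash
python3 -c "
from h import *
go(548.2,405.1,160,-11.3)"
```

```text
t 20.7 pos [ 369.3 -279.7   31.2] ang -47.3 tilt [0.0011 0.0001] grip 0.626 F [0.1 1.4 5.5] j7 -0.04
turn -36.0 offset mm [ 706.6   41.4 -128.5]
```

Call:
jog_arm:
  deltas:
    - {"gripper": 0, "offset": [0, 0, -0.02], "rotation": [0, 0, 0]}
    - {"gripper": 0, "offset": [0, 0, -0.035], "rotation": [0, 0, 0]}
    - {"gripper": 0, "offset": [0, 0, -0.035], "rotation": [0, 0, 0]}
    - {"gripper": 0, "offset": [0, 0, -0.04], "rotation": [0, 0, 0]}
    - {"gripper": 0, "offset": [0, 0, 0], "rotation": [0, 0, -7.2]}
    - {"gripper": 0, "offset": [0, 0, 0], "rotation": [0, 0, -7.2]}
    - {"gripper": 0, "offset": [0, 0, 0], "rotation": [0, 0, -7.2]}
    - {"gripper": 0, "offset": [0, 0, 0], "rotation": [0, 0, -7.2]}
    - {"gripper": 0, "offset": [0, 0, 0], "rotation": [0, 0, -7.2]}

```text
clock: 21.6
position: [0.3687, -0.2795, 0.1606]
ee_rot: [0.772, 0.636, 0.0, -0.0]
ft_force: [0.8, -0.2, -0.4]
grip_width: 0.624
grasp_force: 43.0
```

Call:
jog_arm:
  deltas:
    - {"gripper": 0, "offset": [0.03532, 0.00207, 0], "rotation": [0, 0, 0]}
    - {"gripper": 0, "offset": [0.03532, 0.00207, 0], "rotation": [0, 0, 0]}
    - {"gripper": 0, "offset": [0.03532, 0.00207, 0], "rotation": [0, 0, 0]}
    - {"gripper": 0, "offset": [0.03532, 0.00207, 0], "rotation": [0, 0, 0]}
    - {"gripper": 0, "offset": [0.03532, 0.00207, 0], "rotation": [0, 0, 0]}
    - {"gripper": 0, "offset": [0.03532, 0.00207, 0], "rotation": [0, 0, 0]}
    - {"gripper": 0, "offset": [0.03532, 0.00207, 0], "rotation": [0, 0, 0]}
    - {"gripper": 0, "offset": [0.03532, 0.00207, 0], "rotation": [0, 0, 0]}
    - {"gripper": 0, "offset": [0.03532, 0.00207, 0], "rotation": [0, 0, 0]}
    - {"gripper": 0, "offset": [0.03532, 0.00207, 0], "rotation": [0, 0, 0]}
    - {"gripper": 0, "offset": [0.03532, 0.00207, 0], "rotation": [0, 0, 0]}
    - {"gripper": 0, "offset": [0.03532, 0.00207, 0], "rotation": [0, 0, 0]}
    - {"gripper": 0, "offset": [0.03532, 0.00207, 0], "rotation": [0, 0, 0]}
    - {"gripper": 0, "offset": [0.03532, 0.00207, 0], "rotation": [0, 0, 0]}
    - {"gripper": 0, "offset": [0.03532, 0.00207, 0], "rotation": [0, 0, 0]}
    - {"gripper": 0, "offset": [0.03532, 0.00207, 0], "rotation": [0, 0, 0]}
    - {"gripper": 0, "offset": [0.03532, 0.00207, 0], "rotation": [0, 0, 0]}
    - {"gripper": 0, "offset": [0.03532, 0.00207, 0], "rotation": [0, 0, 0]}
    - {"gripper": 0, "offset": [0.03532, 0.00207, 0], "rotation": [0, 0, 0]}
    - {"gripper": 0, "offset": [0.03532, 0.00207, 0], "rotation": [0, 0, 0]}

```text
clock: 23.6
position: [0.5476, 0.4064, 0.1604]
ee_rot: [0.773, 0.634, -0.0, 0.0]
ft_force: [0.3, -0.3, -1.3]
grip_width: 0.621
grasp_force: 43.0
```

Call:
jog_arm:
  deltas:
    - {"gripper": 0, "offset": [0, 0, 0], "rotation": [0, 0, 0]}
    - {"gripper": 0, "offset": [0, 0, 0], "rotation": [0, 0, 0]}
    - {"gripper": 0, "offset": [0, 0, 0], "rotation": [0, 0, 0]}
    - {"gripper": 0, "offset": [0, 0, 0], "rotation": [0, 0, 0]}
    - {"gripper": 0, "offset": [0, 0, 0], "rotation": [0, 0, 0]}

```text
clock: 24.1
position: [0.5478, 0.4042, 0.161]
ee_rot: [0.774, 0.634, 0.0, 0.0]
ft_force: [-0.5, 0.0, -0.7]
grip_width: 0.622
grasp_force: 42.9
```

```bash
python3 -c "
from h import *
go(548.2,405.1,34.5,-11.3)
cv2.imwrite('pics/w7.png',imaging.camera('wrist'))"
```

```text
t 24.1 pos [547.8 404.2 161. ] ang -11.3 tilt [0.0003 0.0002] grip 0.622 F [-0.5  0.  -0.7] j7 -0.82
turn -0.0 offset mm [  0.9   0.2 126.5]
```

View pics/w7.png

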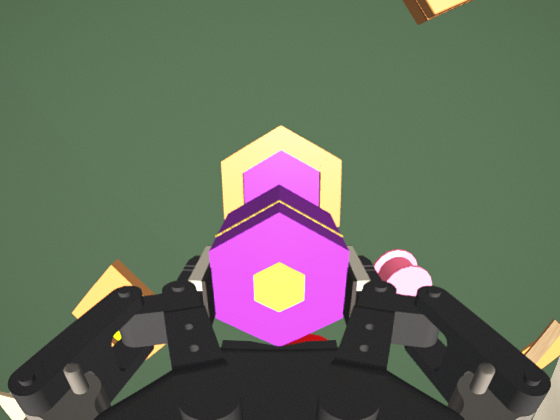

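The hex box is held in line with the hex cut-out at (281,180), with flats parallel. Lowering.

Call:
jog_arm:
  deltas:
    - {"gripper": 0, "offset": [0, 0, 0.03], "rotation": [0, 0, 0]}
    - {"gripper": 0, "offset": [0, 0, 0.035], "rotation": [0, 0, 0]}
    - {"gripper": 0, "offset": [0, 0, 0.03], "rotation": [0, 0, 0]}
    - {"gripper": 0, "offset": [0, 0, 0.015], "rotation": [0, 0, 0]}
    - {"gripper": 0, "offset": [0, 0, 0.007], "rotation": [0, 0, 0]}
    - {"gripper": 0, "offset": [0, 0, 0.004], "rotation": [0, 0, 0]}
    - {"gripper": 0, "offset": [0, 0, 0.002], "rotation": [0, 0, 0]}
    - {"gripper": 0, "offset": [0, 0, 0.001], "rotation": [0, 0, 0]}
    - {"gripper": 0, "offset": [0, 0, 0.001], "rotation": [0, 0, 0]}
    - {"gripper": 0, "offset": [0, 0, 0], "rotation": [0, 0, 0]}
    - {"gripper": 0, "offset": [0, 0, 0], "rotation": [0, 0, 0]}
    - {"gripper": 0, "offset": [0, 0, 0], "rotation": [0, 0, 0]}

```text
clock: 25.35
position: [0.5475, 0.4052, 0.0358]
ee_rot: [0.773, 0.634, 0.0, -0.0]
ft_force: [-0.1, -0.4, -1.9]
grip_width: 0.622
grasp_force: 43.0
```

Call:
jog_arm:
  deltas:
    - {"gripper": 0, "offset": [0, 0, 0.0007], "rotation": [0, 0, 0]}
    - {"gripper": 0, "offset": [0, 0, 0], "rotation": [0, 0, 0]}
    - {"gripper": 0, "offset": [0, 0, 0], "rotation": [0, 0, 0]}
    - {"gripper": 0, "offset": [0, 0, 0], "rotation": [0, 0, 0]}

```text
clock: 25.75
position: [0.5476, 0.4053, 0.0353]
ee_rot: [0.773, 0.634, 0.0, -0.0]
ft_force: [-1.7, -0.5, 5.4]
grip_width: 0.624
grasp_force: 43.6
```

Call:
jog_arm:
  deltas:
    - {"gripper": 1, "offset": [0, 0, 0], "rotation": [0, 0, 0]}
    - {"gripper": 1, "offset": [0, 0, 0], "rotation": [0, 0, 0]}
    - {"gripper": 1, "offset": [0, 0, 0], "rotation": [0, 0, 0]}
    - {"gripper": 1, "offset": [0, 0, 0], "rotation": [0, 0, 0]}
    - {"gripper": 1, "offset": [0, 0, -0.015], "rotation": [0, 0, 0]}
    - {"gripper": 1, "offset": [0, 0, -0.03], "rotation": [0, 0, 0]}
    - {"gripper": 1, "offset": [0, 0, -0.04], "rotation": [0, 0, 0]}
    - {"gripper": 1, "offset": [0, 0, -0.04], "rotation": [0, 0, 0]}
    - {"gripper": 1, "offset": [0, 0, 0], "rotation": [0, 0, 8]}
    - {"gripper": 1, "offset": [0, 0, 0], "rotation": [0, 0, 8]}
    - {"gripper": 1, "offset": [0, 0, 0], "rotation": [0, 0, 8]}

```text
clock: 26.85
position: [0.5477, 0.4053, 0.1617]
ee_rot: [0.889, 0.457, 0.001, -0.0]
ft_force: [-0.9, -0.0, -1.0]
grip_width: 1.0
grasp_force: 0.0
```

Call:
jog_arm:
  deltas:
    - {"gripper": 1, "offset": [-0.03, 0.0098, 0], "rotation": [0, 0, 0]}
    - {"gripper": 1, "offset": [-0.03, 0.0098, 0], "rotation": [0, 0, 0]}
    - {"gripper": 1, "offset": [-0.03, 0.0098, 0], "rotation": [0, 0, 0]}
    - {"gripper": 1, "offset": [-0.03, 0.0098, 0], "rotation": [0, 0, 0]}
    - {"gripper": 1, "offset": [-0.03, 0.0098, 0], "rotation": [0, 0, 0]}
    - {"gripper": 1, "offset": [-0.03, 0.0098, 0], "rotation": [0, 0, 0]}
    - {"gripper": 1, "offset": [-0.03, 0.0098, 0], "rotation": [0, 0, 0]}
    - {"gripper": 1, "offset": [-0.03, 0.0098, 0], "rotation": [0, 0, 0]}
    - {"gripper": 1, "offset": [-0.03, 0.0098, 0], "rotation": [0, 0, 0]}
    - {"gripper": 1, "offset": [-0.03, 0.0098, 0], "rotation": [0, 0, 0]}
    - {"gripper": 1, "offset": [0, 0, 0], "rotation": [0, 0, 0]}
    - {"gripper": 1, "offset": [0, 0, 0], "rotation": [0, 0, 0]}
    - {"gripper": 1, "offset": [0, 0, 0], "rotation": [0, 0, 0]}
    - {"gripper": 1, "offset": [0, 0, 0], "rotation": [0, 0, 0]}
    - {"gripper": 1, "offset": [0, 0, 0], "rotation": [0, 0, 0]}

```text
clock: 28.35
position: [0.4544, 0.1043, 0.1599]
ee_rot: [0.888, 0.46, -0.0, 0.0]
ft_force: [-0.0, 0.3, 0.1]
grip_width: 0.999
grasp_force: 0.0
```

Run:
```python
from h import *
go(455,103.9,30,-35.2)
top_face("pics/w8.png",(22,150,165),(35,255,255),.05)
```

```text
t 28.35 pos [454.4 104.3 159.9] ang -35.2 tilt [-0.     -0.0002] grip 0.999 F [-0.   0.3  0.1] j7 -0.92
turn -0.0 offset mm [  0.    0.8 129.9]
pix [283. 205.] rect [456.9  99.9] [71.7 39.5] 53.8 [(70, 53.2), (38, 143.5), (69, 53.7), (38, 142.6)]
```

View pics/w8.png

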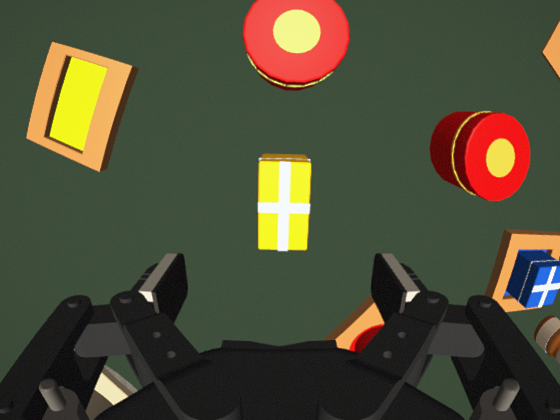

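The yellow box is at (284,205), 72 × 40 mm, about 1° off the jaws. Small correction, descend and grasp.

Call:
jog_arm:
  deltas:
    - {"gripper": 1, "offset": [-0.001, 0.003, 0.03], "rotation": [0, 0, 1.2]}
    - {"gripper": 1, "offset": [0, 0, 0.035], "rotation": [0, 0, 0]}
    - {"gripper": 1, "offset": [0, 0, 0.03], "rotation": [0, 0, 0]}
    - {"gripper": 1, "offset": [0, 0, 0.02], "rotation": [0, 0, 0]}
    - {"gripper": 1, "offset": [0, 0, 0.01], "rotation": [0, 0, 0]}
    - {"gripper": 1, "offset": [0, 0, 0.004], "rotation": [0, 0, 0]}
    - {"gripper": 1, "offset": [0, 0, 0], "rotation": [0, 0, 0]}
    - {"gripper": 1, "offset": [0, 0, 0], "rotation": [0, 0, 0]}
    - {"gripper": 0, "offset": [0, 0, 0], "rotation": [0, 0, 0]}
    - {"gripper": 0, "offset": [0, 0, 0], "rotation": [0, 0, 0]}
    - {"gripper": 0, "offset": [0, 0, 0], "rotation": [0, 0, 0]}
    - {"gripper": 0, "offset": [0, 0, 0], "rotation": [0, 0, 0]}
    - {"gripper": 0, "offset": [0, 0, 0], "rotation": [0, 0, 0]}
    - {"gripper": 0, "offset": [0, 0, 0], "rotation": [0, 0, 0]}
    - {"gripper": 0, "offset": [0, 0, 0], "rotation": [0, 0, 0]}
    - {"gripper": 0, "offset": [0, 0, 0], "rotation": [0, 0, 0]}
    - {"gripper": 0, "offset": [0, 0, 0], "rotation": [0, 0, 0]}

```text
clock: 30.1
position: [0.4565, 0.1012, 0.0314]
ee_rot: [0.893, 0.45, 0.0, -0.0]
ft_force: [-1.5, -0.1, 6.4]
grip_width: 0.463
grasp_force: 41.2
```

```bash
python3 -c "
from h import *
go(342.7,295.9,160,-58.4)"
```

```text
t 30.1 pos [456.5 101.2  31.4] ang -36.5 tilt [0.0007 0.0005] grip 0.463 F [-1.5 -0.1  6.4] j7 -0.83
turn 21.9 offset mm [   5.2 -225.4 -128.6]
```

Call:
jog_arm:
  deltas:
    - {"gripper": 0, "offset": [0, 0, -0.02], "rotation": [0, 0, 0]}
    - {"gripper": 0, "offset": [0, 0, -0.035], "rotation": [0, 0, 0]}
    - {"gripper": 0, "offset": [0, 0, -0.035], "rotation": [0, 0, 0]}
    - {"gripper": 0, "offset": [0, 0, -0.04], "rotation": [0, 0, 0]}
    - {"gripper": 0, "offset": [0, 0, 0], "rotation": [0, 0, 7.25]}
    - {"gripper": 0, "offset": [0, 0, 0], "rotation": [0, 0, 7.25]}
    - {"gripper": 0, "offset": [0, 0, 0], "rotation": [0, 0, 7.25]}
    - {"gripper": 0, "offset": [0.0008, -0.0322, 0], "rotation": [0, 0, 0]}
    - {"gripper": 0, "offset": [0.0008, -0.0322, 0], "rotation": [0, 0, 0]}
    - {"gripper": 0, "offset": [0.0008, -0.0322, 0], "rotation": [0, 0, 0]}
    - {"gripper": 0, "offset": [0.0008, -0.0322, 0], "rotation": [0, 0, 0]}
    - {"gripper": 0, "offset": [0.0008, -0.0322, 0], "rotation": [0, 0, 0]}
    - {"gripper": 0, "offset": [0.0008, -0.0322, 0], "rotation": [0, 0, 0]}
    - {"gripper": 0, "offset": [0.0008, -0.0322, 0], "rotation": [0, 0, 0]}
    - {"gripper": 0, "offset": [0, 0, 0], "rotation": [0, 0, 0]}
    - {"gripper": 0, "offset": [0, 0, 0], "rotation": [0, 0, 0]}
    - {"gripper": 0, "offset": [0, 0, 0], "rotation": [0, 0, 0]}
    - {"gripper": 0, "offset": [0, 0, 0], "rotation": [0, 0, 0]}
    - {"gripper": 0, "offset": [0, 0, 0], "rotation": [0, 0, 0]}

```text
clock: 32.0
position: [0.3426, 0.295, 0.1609]
ee_rot: [0.962, 0.273, 0.0, -0.0]
ft_force: [0.2, -0.8, -1.7]
grip_width: 0.462
grasp_force: 41.0
```

```bash
python3 -c "
from h import *
go(342.7,295.9,35.5,-58.2)
cv2.imwrite('pics/w9.png',imaging.camera('wrist'))"
```

```text
t 32.0 pos [342.6 295.  160.9] ang -58.3 tilt [-0.      0.0001] grip 0.462 F [ 0.2 -0.8 -1.7] j7 -1.83
turn -0.1 offset mm [  0.5  -0.7 125.4]
```

View pics/w9.png

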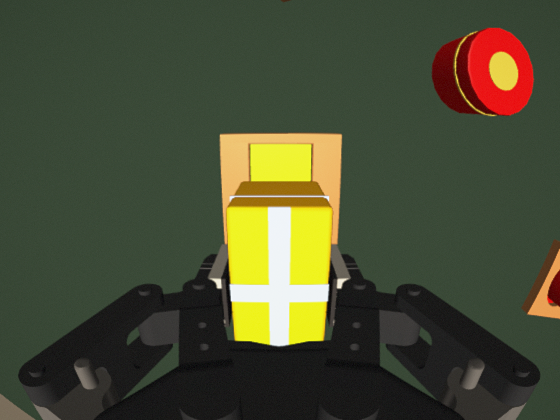

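The yellow box is in line with the oblong cut-out at (281,163), parallel and laterally centred. Lowering.

Call:
jog_arm:
  deltas:
    - {"gripper": 0, "offset": [0, 0, 0.03], "rotation": [0, 0, 0]}
    - {"gripper": 0, "offset": [0, 0, 0.035], "rotation": [0, 0, 0]}
    - {"gripper": 0, "offset": [0, 0, 0.03], "rotation": [0, 0, 0]}
    - {"gripper": 0, "offset": [0, 0, 0.015], "rotation": [0, 0, 0]}
    - {"gripper": 0, "offset": [0, 0, 0.007], "rotation": [0, 0, 0]}
    - {"gripper": 0, "offset": [0, 0, 0.004], "rotation": [0, 0, 0]}
    - {"gripper": 0, "offset": [0, 0, 0.002], "rotation": [0, 0, 0]}
    - {"gripper": 0, "offset": [0, 0, 0.001], "rotation": [0, 0, 0]}
    - {"gripper": 0, "offset": [0, 0, 0.001], "rotation": [0, 0, 0]}
    - {"gripper": 0, "offset": [0, 0, 0], "rotation": [0, 0, 0]}
    - {"gripper": 0, "offset": [0, 0, 0], "rotation": [0, 0, 0]}
    - {"gripper": 0, "offset": [0, 0, 0], "rotation": [0, 0, 0]}

```text
clock: 33.25
position: [0.3423, 0.2957, 0.0361]
ee_rot: [0.962, 0.274, 0.0, -0.0]
ft_force: [-0.3, 0.2, -1.1]
grip_width: 0.461
grasp_force: 41.0
```

Call:
jog_arm:
  deltas:
    - {"gripper": 0, "offset": [0, 0, 0.0007], "rotation": [0, 0, 0]}
    - {"gripper": 0, "offset": [0, 0, 0], "rotation": [0, 0, 0]}
    - {"gripper": 0, "offset": [0, 0, 0], "rotation": [0, 0, 0]}
    - {"gripper": 0, "offset": [0, 0, 0], "rotation": [0, 0, 0]}

```text
clock: 33.65
position: [0.3423, 0.2957, 0.0354]
ee_rot: [0.962, 0.274, 0.0, -0.0]
ft_force: [-1.2, 0.1, 2.2]
grip_width: 0.462
grasp_force: 41.4
```

Touching at +4 mm. Release and rise well clear.

Call:
jog_arm:
  deltas:
    - {"gripper": 0, "offset": [0, 0, 0.0003], "rotation": [0, 0, 0]}
    - {"gripper": 1, "offset": [0, 0, 0], "rotation": [0, 0, 0]}
    - {"gripper": 1, "offset": [0, 0, 0], "rotation": [0, 0, 0]}
    - {"gripper": 1, "offset": [0, 0, 0], "rotation": [0, 0, 0]}
    - {"gripper": 1, "offset": [0, 0, 0], "rotation": [0, 0, 0]}
    - {"gripper": 1, "offset": [0, 0, 0], "rotation": [0, 0, 0]}
    - {"gripper": 1, "offset": [0, 0, -0.015], "rotation": [0, 0, 0]}
    - {"gripper": 1, "offset": [0, 0, -0.03], "rotation": [0, 0, 0]}
    - {"gripper": 1, "offset": [0, 0, -0.04], "rotation": [0, 0, 0]}
    - {"gripper": 1, "offset": [0, 0, -0.045], "rotation": [0, 0, 0]}
    - {"gripper": 1, "offset": [0, 0, -0.045], "rotation": [0, 0, 0]}
    - {"gripper": 1, "offset": [0, 0, -0.03], "rotation": [0, 0, 0]}
    - {"gripper": 1, "offset": [0, 0, 0], "rotation": [0, 0, 0]}
    - {"gripper": 1, "offset": [0, 0, 0], "rotation": [0, 0, 0]}
    - {"gripper": 1, "offset": [0, 0, 0], "rotation": [0, 0, 0]}

```text
clock: 35.15
position: [0.3418, 0.2952, 0.2387]
ee_rot: [0.962, 0.274, -0.001, 0.001]
ft_force: [0.7, 0.5, -0.1]
grip_width: 0.999
grasp_force: 0.0
```

```bash
python3 -c "
from h import *
t=imaging.camera('side')[60:390,130:450]; w=imaging.camera('wrist'); 
a=cv2.resize(t,(480,495)); b=cv2.resize(w[60:320,150:440],(310,278)); b=cv2.copyMakeBorder(b,0,495-278,0,0,cv2.BORDER_CONSTANT)
cv2.imwrite('pics/end.png',np.hstack([a,b]))"
```

```text
(no output)
```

View pics/end.png

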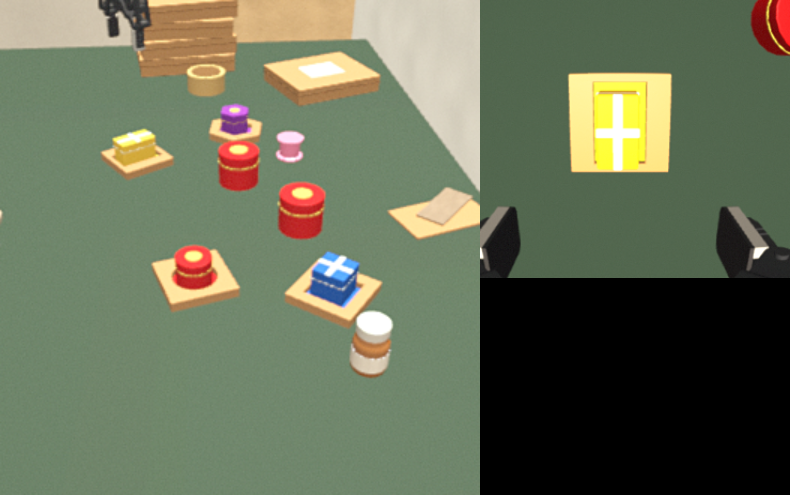

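All four boxes sit level in their forms: red (195,268), blue (335,280), purple (235,120), yellow (135,148). The spool and jar are untouched. Each box made contact about 4 mm above its pick height, which matches the cut-out floors.

```bash
python3 -c "
from workcell import workorder
print(workorder.hand_in())"
```

```text
the job is handed in; nothing more can be done
None
```

All four gift boxes are upright and seated flat in their matching forms, the spool and jar are untouched, and the job was handed in at about 35 s on the robot clock.

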